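# Deal the toy biscuits for the tea party

### The arm

A 6-joint arm with a two-finger parallel gripper is mounted at the origin on the work surface. World frame = base frame: x ahead of the robot, y to its left, z up, the work surface at z = 0. Lengths are in mm, angles in rad, forces in N, time in s.
With the tool pointing down it reaches from about 400 to 925 mm from the base axis. Payload 12.5 kg.
Tool frame: the origin (TCP) lies midway between the tips of the shut fingers; the grasp point (between the pads) lies 19 mm behind it (env.grip_depth is the distance from the TCP to the grasp point, in mm); z points along the fingers, y is the line along which they close (so a half turn about z gives the same grasp; the last joint's range is limited). The gripper opens to 95 mm and grips with 3 to 60 N. Pads are 20 mm wide; open, the fingers measure 119 mm over their backs; the gripper's body (75 mm by 180 mm) begins 59 mm behind the grasp point.
Start: joints at [1.001, 0.491, 1.559, -0, 1.092, -0.106], TCP at [279.581, 559, 214.661] pointing down, gripper open.
Joint ranges: [-3.1, 3.1], [-0.84, 2.19], [0.05, 2.79], [-1.13, 4.28], [0.06, 2.93], [-2.69, 2.69]. Speed limits (rad/s): [2.22, 2.22, 2.79, 3.14, 3.14, 3.14].

### API

Orientations are given as [roll, pitch, yaw] about the fixed x, y, z axes, in that order (R = Rz(yaw) Ry(pitch) Rx(roll)).
In Python, from cell import monitor, viewer, order, env gives the robot as it stands.
- The arm moves only by the tool move_arm, never from a script. Its argument "moves" is one flat list of numbers, 4 for each row, row after row: the shift along the tool's x, y, z normalised to -1 to 1, where 1 is 0.15 m, then the turn about the tool's z normalised to -1 to 1, where 1 is pi/2 rad. A call has 1 to 10 rows; each row shifts and turns the commanded pose from where the row before left it, along the tool's axes as they then stand; what a row does not reach is not made up. A row lasts 1/8 s, in which the tool goes at most 62.5 mm and 10.7 degrees, less where a joint would pass 70% of its speed; a pose out of reach is approached as far as the arm can. A call with a number of a shift or a turn outside -1 to 1 is refused whole. A call with a gripper value outside its range is refused whole. "claw" is the finger opening in mm, from 0 to 95.1, set as the call begins (left out, the last holds). The fingers move at their own pace and stop on an object; the grip force is fixed at half the most. Time passes only in rows, so rows that do not move let the fingers close. It gives the time, the measured TCP pose, the force, the opening and the grip force at its end, in the units of the state.
- monitor.state(): the state, without advancing time (a new reading comes with each control period).
- viewer.read_camera(name): name is "scene" or "side" or "wrist"; returns the picture (420x560x3 uint8, red, green, blue); there is no depth.
- viewer.camera_info(name): a dict with "K" (3x3 intrinsics, pixels), "camera_from_world" (4x4, takes a point from world to camera coordinates). Camera axes: x right, y down, z forward; pixel columns grow to the right and rows downward; lengths in mm; the calibration is good to about 2 mm. A picture is of the moment at which its call begins: read the wrist's pose just before it. camera_info takes no time and is no camera call; for the wrist camera it gives the pose at the moment of the call.
- order.job_done(): hands the job in; it is judged then, once.
The state is a dict: "t": time; "joints": joint angles; "qvel": joint speeds; "tau": joint torques, N m; "eef_pos": TCP position; "tcp_rot": TCP orientation; "ft_force": force on the tool from outside, world axes, zero at the start; "moment": the same for the moment, N m; "opening": opening from 0.0 (shut) to 1.0 (fully open); "grip_force": force on a finger pad.
Only numpy, scipy, OpenCV 4.12 (cv2) and the standard library are available. Lean on these libraries where they do the work, as an engineer would, in place of code of your own. Each camera call takes 0.05 s, during which the arm holds its last target. There are 200 camera calls.

### The job

Finish dealing the toy biscuits round the three tea-party trays, one per tray in turn: the pink and yellow trays have had their first, so the lilac tray gets one next, and only then a second one for every tray, in any order, until all hold two. Slide each biscuit along the table, up the ramp and over the lip so that it lies flat, wholly inside the tray; do not lift biscuits off the surface, and do not disturb the penguin, the toy car or the green cup.

Things in the scene. Friction and masses are not known exactly. Their poses are not given: they have to be found in the camera images.
- tray_pink: Pink toy tray, fixed. Origin under its centre at table height; x points from its mouth to its back (away from the robot), y across. Floor 3 mm above the table, inside x -75..75, y -42..42 mm. Side walls 6 mm thick (x -80..81) and back wall 22 mm high, outer width 96 mm. Two biscuits fit, one behind the other. Starts with one biscuit.
- tray_lilac: Lilac toy tray, fixed. Origin under its centre at table height; x points from its mouth to its back (away from the robot), y across. Floor 3 mm above the table, inside x -75..75, y -42..42 mm. Side walls 6 mm thick (x -80..81) and back wall 22 mm high, outer width 96 mm. Two biscuits fit, one behind the other. Starts empty.
- tray_yellow: Yellow toy tray, fixed. Origin under its centre at table height; x points from its mouth to its back (away from the robot), y across. Floor 3 mm above the table, inside x -75..75, y -42..42 mm. Side walls 6 mm thick (x -80..81) and back wall 22 mm high, outer width 96 mm. Two biscuits fit, one behind the other. Starts with one biscuit.
- tray_pink_lip (a point): middle of the top of the lip across the tray's mouth (no wall there): lip 7 mm above the table, 5 mm wide along tray x (-80..-75 mm), a 4 mm step down to the floor behind it; before it a ramp as wide as the tray rises from the table, 32 mm long (tray x -112..-80 mm). Axes as the tray's.
- tray_lilac_lip (a point): middle of the top of the lip across the tray's mouth (no wall there): lip 7 mm above the table, 5 mm wide along tray x (-80..-75 mm), a 4 mm step down to the floor behind it; before it a ramp as wide as the tray rises from the table, 32 mm long (tray x -112..-80 mm). Axes as the tray's.
- tray_yellow_lip (a point): middle of the top of the lip across the tray's mouth (no wall there): lip 7 mm above the table, 5 mm wide along tray x (-80..-75 mm), a 4 mm step down to the floor behind it; before it a ramp as wide as the tray rises from the table, 32 mm long (tray x -112..-80 mm). Axes as the tray's.
- dealt_pink: round wooden toy biscuit (tan, dark chocolate-coloured top with pale dots), 64 mm diameter, 20 mm thick, edges rounded 2 mm, about 45 g; origin at the centre of its underside, z up. Lies in the pink tray from the start, towards the back; a biscuit pushed in after it pushes it on.
- dealt_yellow: round wooden toy biscuit (tan, dark chocolate-coloured top with pale dots), 64 mm diameter, 20 mm thick, edges rounded 2 mm, about 45 g; origin at the centre of its underside, z up. Lies in the yellow tray from the start, towards the back; a biscuit pushed in after it pushes it on.
- biscuit1: round wooden toy biscuit (tan, dark chocolate-coloured top with pale dots), 64 mm diameter, 20 mm thick, edges rounded 2 mm, about 45 g; origin at the centre of its underside, z up. To be dealt; lies on the table before the trays.
- biscuit2: round wooden toy biscuit (tan, dark chocolate-coloured top with pale dots), 64 mm diameter, 20 mm thick, edges rounded 2 mm, about 45 g; origin at the centre of its underside, z up. To be dealt; lies on the table before the trays.
- biscuit3: round wooden toy biscuit (tan, dark chocolate-coloured top with pale dots), 64 mm diameter, 20 mm thick, edges rounded 2 mm, about 45 g; origin at the centre of its underside, z up. To be dealt; lies on the table before the trays.
- biscuit4: round wooden toy biscuit (tan, dark chocolate-coloured top with pale dots), 64 mm diameter, 20 mm thick, edges rounded 2 mm, about 45 g; origin at the centre of its underside, z up. To be dealt; lies on the table before the trays.
- penguin: purple wooden penguin figure with a white belly, round, 40 mm diameter, 55 mm high, stands loose on the table; origin at the centre of its underside. Leave alone.
- car: red toy car with white roof, 52 mm long (its x), 34 mm wide, 33 mm high, loose, does not roll; origin at the centre of its underside. Leave alone.
- stack_cup: green upturned stacking cup with a yellow rim, 42 mm diameter, 42 mm high, loose; origin at the centre of its underside. Leave alone.

How it is judged:
By the outcome, as a careful person would: the job done as asked, in the order asked, and still so for the second after the job is handed in, with the robot touching nothing.
It also fails if it takes over 72 s, if anything falls off the work surface, if the arm or the gripper's body presses on something with over 40 N, if the wrist force passes 120 N, or if a joint passes its speed limit or range.

## Working session

There is one attempt and no reset: what is moved stays moved. The work goes in short steps, Python scripts to look and compute and a tool call to move; the robot and the scene stay as the last step left them, time stands still between calls to the robot, and variables do not carry over. Pictures are saved under pics/ and viewed, at most 10 in all, crops included, and the job is handed in when it is done.

Besides the shell and the picture viewer there is one more tool, called after "Emit:" by a JSON object that holds its "api" and its "payload". move_arm: Moves the arm, as the interface text tells. Scaled input: -1 to 1 covers 0.15 m each way for a shift and pi/2 rad each way for a turn. Its arguments: {"type":"object","properties":{"moves":{"type":"array"},"claw":{"type":"number"}},"required":["moves"]}

```bash
ls; mkdir -p pics; python3 - <<'E'
from cell import monitor, viewer, order, env
import cv2
s=monitor.state();print({k:s[k] for k in('t','eef_pos','tcp_rot','opening')})
for n in('scene','side'):
    im=viewer.read_camera(n);cv2.imwrite(f'pics/{n}0.png',im[:,:,::-1]);c=viewer.camera_info(n);print(n,c)
E
```

```text
pics
{'t': 0.0, 'eef_pos': array([279.43699951, 558.78734202, 214.06828667]), 'tcp_rot': array([-3.14050495e+00, -1.02266726e-04,  2.67781063e+00]), 'opening': 1.0018112723142385}
scene {'K': array([[491.02738787,   0.        , 280.59770576],
       [  0.        , 491.02738787, 215.46027149],
       [  0.        ,   0.        ,   1.        ]]), 'camera_from_world': array([[ 2.54249836e-02,  9.99651594e-01,  7.08948388e-03,
        -4.08151702e+01],
       [ 6.09550639e-01, -9.88152638e-03, -7.92685546e-01,
        -2.86351238e+02],
       [-7.92339314e-01,  2.44754164e-02, -6.09589505e-01,
         1.45698228e+03],
       [ 0.00000000e+00,  0.00000000e+00,  0.00000000e+00,
         1.00000000e+00]])}
side {'K': array([[448.72356617,   0.        , 281.92417585],
       [  0.        , 448.72356617, 209.05962972],
       [  0.        ,   0.        ,   1.        ]]), 'camera_from_world': array([[ 8.50805241e-01, -5.25333170e-01,  1.24700840e-02,
        -4.31985069e+02],
       [-3.67222779e-01, -6.11376369e-01, -7.00975296e-01,
         2.02865201e+02],
       [ 3.75869489e-01,  5.91814156e-01, -7.13076526e-01,
         7.56668408e+02],
       [ 0.00000000e+00,  0.00000000e+00,  0.00000000e+00,
         1.00000000e+00]])}
```

View pics/scene0.png

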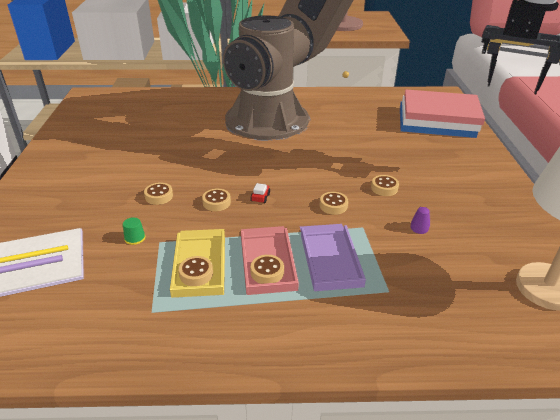

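View pics/side0.png

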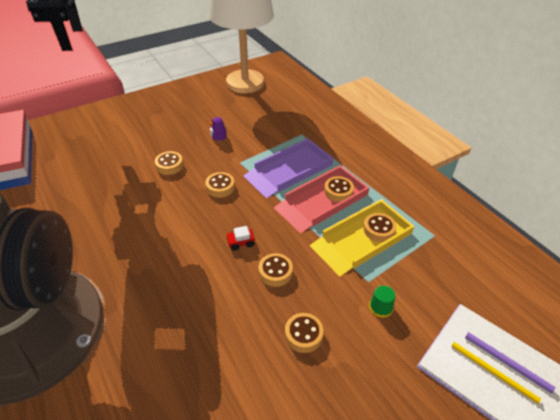

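The scene view shows four loose biscuits at about (158,190), (216,198), (334,201) and (385,183), with the yellow, pink and lilac trays at (200,262), (268,260) and (332,257). The car is at (260,193), the cup at (133,231) and the penguin at (421,220). The side view agrees. Next I measure them.

```bash
cat > h.py <<'E'
import numpy as np,cv2
from cell import monitor, viewer, order, env
def cast(c,px,z):
    px=np.atleast_2d(np.asarray(px,float));T=c['camera_from_world'];R,t=T[:3,:3],T[:3,3]
    d=np.c_[px,np.ones(len(px))]@np.linalg.inv(c['K']).T@R;o=-R.T@t
    return (o+d*((z-o[2])/d[:,2])[:,None])[:,:2]
def blobs(mask,amin):
    n,l,s,c=cv2.connectedComponentsWithStats(mask.astype(np.uint8))
    return [(l==i,c[i],s[i]) for i in range(1,n) if s[i][4]>=amin]
def biscuits(im,c,roi=None):
    # tan+brown ellipses: dark top, filled hull, centre at z=20
    hsv=cv2.cvtColor(im,cv2.COLOR_RGB2HSV)
    m=(hsv[...,2]<100)&(hsv[...,0]<20)&(hsv[...,1]>70)
    out=[]
    for b,ce,s in blobs(m,50):
        if s[4]>900 or s[2]>45 or s[3]>40: continue
        h=cv2.convexHull(np.argwhere(b)[:,::-1].astype(np.int32));mo=cv2.moments(h)
        p=(mo['m10']/mo['m00'],mo['m01']/mo['m00'])
        out.append((np.round(p),s[4],np.round(cast(c,[p],20)[0])))
    return out
E
python3 - <<'E'
from h import *
np.set_printoptions(suppress=True,precision=1)
for n in('scene','side'):
    im=cv2.imread(f'pics/{n}0.png')[:,:,::-1].copy();c=viewer.camera_info(n);hsv=cv2.cvtColor(im,cv2.COLOR_RGB2HSV)
    H,S,V=[hsv[...,i].astype(int) for i in range(3)]
    print(n)
    for b in biscuits(im,c): print('bisc',*b)
    for nm,m in dict(yellow=(H>22)&(H<32)&(S>150)&(V>90),pink=((H>174)|(H<4))&(S>80)&(S<190)&(V>120),purple=(H>122)&(H<150)&(S>60),green=(H>55)&(H<80)&(S>150),red=((H>175)|(H<5))&(S>190)&(V>90)).items():
        for b,ce,s in blobs(m,60):
            if s[1]<100: continue
            h=cv2.convexHull(np.argwhere(b)[:,::-1].astype(np.int32))
            line=[nm,s,'z0 ctr',cast(c,ce,0)[0]]
            if s[4]>1200:
                q=cv2.approxPolyDP(h,5,True)[:,0]
                line+=['\n corners z0',cast(c,q,0).tolist().__str__() if 0 else np.round(cast(c,q,0)).astype(int).tolist()]
            print(*line)
E
```

```text
scene
yellow [208 236  14  50 427] z0 ctr [ 608.7 -103.2]
yellow [  0 245  68  18 306] z0 ctr [ 586.9 -468.4]
yellow [175 263  12  24  81] z0 ctr [ 660.6 -170.3]
yellow [171 289  27   8 100] z0 ctr [ 697.8 -152.3]
pink [ 241  227   57   68 2348] z0 ctr [607.3   0.8] 
 corners z0 [[696, 53], [705, -39], [520, -54], [514, 39]]
purple [411 207  19  27 380] z0 ctr [494.3 334.8]
purple [ 300  224   65   67 3222] z0 ctr [609.2 126.4] 
 corners z0 [[688, 177], [697, 85], [512, 69], [510, 169]]
purple [  0 255  63  18 300] z0 ctr [ 615.9 -463. ]
green [124 218  20  24 392] z0 ctr [ 514.8 -285.4]
red [252 194  13   8  77] z0 ctr [400.6 -22.5]
side
bisc [266. 138.] 212 [604. 233.]
bisc [129. 175.] 63 [272. 269.]
bisc [177. 175.] 75 [363. 215.]
bisc [339. 185.] 90 [655.   0.]
bisc [146. 193.] 59 [284. 196.]
bisc [228. 197.] 107 [429.  92.]
bisc [380. 224.] 144 [ 657. -135.]
bisc [237. 251.] 102 [378. -48.]
bisc [275. 266.] 171 [ 421. -118.]
bisc [  7. 293.] 126 [-10.  76.]
bisc [284. 287.] 226 [ 410. -164.]
bisc [206. 313.] 170 [ 269. -142.]
bisc [ 10. 313.] 309 [-12.  31.]
bisc [395. 326.] 380 [ 528. -326.]
bisc [304. 329.] 334 [ 394. -253.]
bisc [307. 358.] 186 [ 371. -296.]
bisc [128. 414.] 73 [ 103. -234.]
yellow [ 311  200  103   76 1995] z0 ctr [ 588.3 -136.7] 
 corners z0 [[726, -165], [522, -185], [515, -98], [566, -75], [719, -68]]
yellow [453 342  88  61 509] z0 ctr [ 621.2 -466.8]
pink [ 275  165   94   68 2584] z0 ctr [599.3   3.2] 
 corners z0 [[724, -21], [703, -39], [519, -57], [509, 30], [558, 59], [714, 75]]
purple [213 118  13  22 225] z0 ctr [530.7 351.9]
purple [ 28 137   4  47  84] z0 ctr [ 91.5 468.6]
purple [ 245  139   88   58 2651] z0 ctr [605.8 130.9] 
 corners z0 [[715, 105], [515, 70], [503, 155], [550, 186], [701, 202]]
purple [466 333  89  60 653] z0 ctr [ 653.9 -467.7]
green [371 286  24  28 514] z0 ctr [ 555.  -268.4]
red [227 229  27  18 160] z0 ctr [399.2  -6.3]
```

```bash
python3 - <<'E'
from h import *
np.set_printoptions(suppress=True,precision=2)
c=viewer.camera_info('wrist');T=c['camera_from_world'];s=monitor.state()
o=-T[:3,:3].T@T[:3,3];yaw=s['tcp_rot'][2]
X=np.array([np.cos(yaw),np.sin(yaw),0]);Y=np.array([np.sin(yaw),-np.cos(yaw),0]);Z=[0,0,-1]
A=np.array([X,Y,Z]);print(c['K'],'cam in tool',A@(o-s['eef_pos']),'axes in tool\n',A@T[:3,:3].T)
# goal in tool axes after initial turn -> rows
d=np.array([460-279.4,60-558.8,0]);print(A@d/150, 'turn norm',-(3.23-yaw)/(np.pi/2))
im=cv2.imread('pics/scene0.png')[:,:,::-1].copy();hsv=cv2.cvtColor(im,cv2.COLOR_RGB2HSV)
for p in[(158,188),(158,198),(200,262),(190,250),(176,262),(185,240),(195,286),(330,255),(216,204)]: print(p,hsv[p[1],p[0]])
E
```

```text
[[291.64   0.   281.29]
 [  0.   291.64 207.31]
 [  0.     0.     1.  ]] cam in tool [  72.84    0.27 -169.02] axes in tool
 [[ 0.   -0.97 -0.26]
 [ 1.    0.   -0.  ]
 [ 0.   -0.26  0.97]]
[-2.56 -2.44  0.  ] turn norm -0.3515535818295605
(158, 188) [ 11 155 115]
(158, 198) [ 17 127 191]
(200, 262) [ 11 154 114]
(190, 250) [ 24 145 230]
(176, 262) [ 24 144 228]
(185, 240) [ 23 154 191]
(195, 286) [ 23 144 215]
(330, 255) [137  67 198]
(216, 204) [ 18 119 216]
```

Emit:
{"api": "move_arm", "payload": {"moves": [-0.256,-0.244,0,0,-0.256,-0.244,0,0,-0.256,-0.244,0,0,-0.256,-0.244,0,0,-0.256,-0.244,0,0,-0.256,-0.244,0,0,-0.256,-0.244,0,0,-0.256,-0.244,0,0,-0.256,-0.244,0,0,-0.256,-0.244,0,0], "claw": 40}}

```text
t: 1.35
eef_pos: [459.6, 58.2, 214.6]
tcp_rot: [3.142, -0.0, 2.678]
ft_force: [0.9, -0.2, 0.5]
opening: 0.423
grip_force: 0.0
```

Emit:
{"api": "move_arm", "payload": {"moves": [0,0,0,-0.115,0,0,0,-0.115,0,0,0,-0.115,0,0,0,-0.007,0,0,0,0,0,0,0,0]}}

```text
t: 2.1
eef_pos: [459.3, 59.9, 214.6]
tcp_rot: [3.141, -0.0, -3.055]
ft_force: [-1.3, -0.6, 0.0]
opening: 0.422
grip_force: 0.0
```

```bash
python3 - <<'E'
from h import *
np.set_printoptions(suppress=True,precision=3)
s=monitor.state();c=viewer.camera_info('wrist');im=viewer.read_camera('wrist');cv2.imwrite('pics/w1.png',im[:,:,::-1])
print(s['t'],s['eef_pos'],s['tcp_rot'],s['opening']);np.savez('w1.npz',K=c['K'],camera_from_world=c['camera_from_world'])
E
```

```text
2.1 [459.255  59.936 214.611] [ 3.141 -0.    -3.055] 0.421947026081576
```

View pics/w1.png

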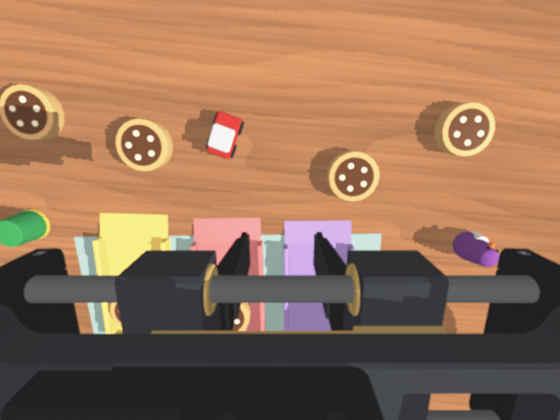

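The wrist view shows the ramp front edges clearly: yellow (100–168, 214), pink (193–261, 219), lilac (284–351, 221). The biscuits are at about (29,112), (143,145), (354,176) and (468,129), the car at (225,135), the penguin at (475,249) and the cup at (20,229).

```bash
python3 - <<'E'
from h import *
np.set_printoptions(suppress=True,precision=1)
c=np.load('w1.npz');im=cv2.imread('pics/w1.png')[:,:,::-1].copy();hsv=cv2.cvtColor(im,cv2.COLOR_RGB2HSV)
H,S,V=[hsv[...,i].astype(int) for i in range(3)]
for x,y in[(29,112),(143,145),(354,176),(468,129)]:
    x0=max(x-32,0);m=np.zeros(H.shape,bool);m[y-32:y+32,x0:x+32]=1
    m&=(V<140)&(H<15)&((np.mgrid[:420,:560][1]-x)**2+(np.mgrid[:420,:560][0]-y)**2<26**2)
    b=max(blobs(m,50),key=lambda b:b[2][4])
    h=cv2.convexHull(np.argwhere(b[0])[:,::-1].astype(np.int32));e=cv2.fitEllipse(h)
    print('bisc',b[2][4],e,cast(c,e[0],20)[0])
for nm,m in dict(yellow=(H>20)&(H<32)&(S>100)&(V>150),pink=((H>172)|(H<6))&(S>80)&(S<190)&(V>120),lilac=(H>122)&(H<150)&(S>40)&(V>90)).items():
    m[250:]=0; b=max(blobs(m,300),key=lambda b:b[2][4]);cols=np.arange(b[2][0]+4,b[2][0]+b[2][2]-4)
    top=[np.argmax(b[0][:,x]) for x in cols];rows=np.arange(b[2][1]+3,b[2][1]+18)
    L=[np.argmax(b[0][r]) for r in rows];R=[559-np.argmax(b[0][r][::-1]) for r in rows]
    P=lambda q:cast(c,q,0)
    t=P(np.c_[cols,top]);l=P(np.c_[L,rows]);r=P(np.c_[R,rows])
    f=np.polyfit(t[:,1],t[:,0],1);k=len(cols)//2
    print(nm,'front mid',np.polyval(f,(l[0,1]+r[0,1])/2),(l[0,1]+r[0,1])/2,'width',r[0,1]-l[0,1],'yaw',-f[0],'corners',l[0],r[0])
for nm,p in dict(car=(225,135),carfront=(213,155),pengbase=(468,245),cup=(10,228)).items(): print(nm,cast(c,p,0)[0])
E
```

```text
bisc 1097 ((25.291658401489258, 112.39080810546875), (36.81769561767578, 46.08854293823242), 135.8272705078125) [ 394.2 -250.7]
bisc 869 ((140.69454956054688, 144.73184204101562), (35.798038482666016, 41.06599807739258), 137.17669677734375) [ 420.1 -115.5]
bisc 777 ((353.5748291015625, 176.46221923828125), (35.25790023803711, 37.626869201660156), 49.8612174987793) [436.1 149.2]Traceback (most recent call last):
  File "<stdin>", line 8, in <module>
ValueError: max() iterable argument is empty
```

```bash
python3 - <<'E'
from h import *
np.set_printoptions(suppress=True,precision=1)
c=np.load('w1.npz');im=cv2.imread('pics/w1.png')[:,:,::-1].copy();hsv=cv2.cvtColor(im,cv2.COLOR_RGB2HSV)
H,S,V=[hsv[...,i].astype(int) for i in range(3)]
yy,xx=np.mgrid[:420,:560]
print(hsv[129,460],hsv[135,468],hsv[145,140],hsv[176,345])
for x,y in[(29,112),(143,145),(354,176),(468,129)]:
    m=(V<150)&((xx-x)**2+(yy-y)**2<24**2)
    b=max(blobs(m,20),key=lambda b:b[2][4])
    h=cv2.convexHull(np.argwhere(b[0])[:,::-1].astype(np.int32));e=cv2.minEnclosingCircle(h)
    print('bisc',b[2],e,cast(c,e[0],20)[0])
for nm,m in dict(yellow=(H>20)&(H<32)&(S>100)&(V>150),pink=((H>172)|(H<6))&(S>80)&(S<190)&(V>120),lilac=(H>122)&(H<150)&(S>40)&(V>90)).items():
    m[250:]=0;m[:200]=0; b=max(blobs(m,300),key=lambda b:b[2][4]);cols=np.arange(b[2][0]+4,b[2][0]+b[2][2]-4)
    top=[np.argmax(b[0][:,x]) for x in cols];rows=np.arange(b[2][1]+3,b[2][1]+18)
    L=[np.argmax(b[0][r]) for r in rows];R=[559-np.argmax(b[0][r][::-1]) for r in rows]
    P=lambda q:cast(c,q,0)
    t=P(np.c_[cols,top]);l=P(np.c_[L,rows]);r=P(np.c_[R,rows])
    f=np.polyfit(t[:,1],t[:,0],1)
    print(nm,'front mid',np.polyval(f,(l[0,1]+r[0,1])/2),(l[0,1]+r[0,1])/2,'width',r[0,1]-l[0,1],'yaw %.3f'%-f[0],'corners',l[0],r[0])
for nm,p in dict(car=(225,135),carfront=(213,155),pengbase=(468,245),cup=(10,228)).items(): print(nm,cast(c,p,0)[0])
E
```

```text
[ 11 126 144] [ 12 126 148] [ 11 139 128] [ 14  82 193]
bisc [   6   91   41   43 1125] ((27.0, 112.0), 22.825523376464844) [ 393.5 -248.6]
bisc [122 126  39  39 929] ((141.36207580566406, 144.36207580566406), 20.74951934814453) [ 419.6 -114.7]
bisc [335 158  38  37 837] ((353.7272644042969, 176.18182373046875), 19.11264991760254) [435.7 149.4]
bisc [449 110  39  39 729] ((468.5, 129.0), 21.10104751586914) [367.  278.4]
yellow front mid 517.2704133888676 -138.28519766989433 width 91.64546904334509 yaw 0.160 corners [ 523.3 -184.1] [515.2 -92.5]
pink front mid 511.3619445171231 -10.802934663894057 width 89.3169483906963 yaw 0.107 corners [519.2 -55.5] [511.4  33.9]
lilac front mid 504.3493965285709 114.75429290921804 width 89.56041164602912 yaw 0.087 corners [512.6  70. ] [504.8 159.5]
car [400.3 -17.2]
carfront [426.9 -31.7]
pengbase [521.2 330. ]
cup [ 551.7 -309.9]
```

Emit:
{"api": "move_arm", "payload": {"moves": [0.051,0.304,0,0,0.051,0.303,0,0,0,0,0.35,0,0,0,0.35,0,0,0,0.35,0,0,0,0.2,0,0,0,0.14,0,0,0,0,0], "claw": 88}}

```text
t: 3.15
eef_pos: [435.4, 149.1, 5.1]
tcp_rot: [-3.141, -0.003, -3.053]
ft_force: [-0.0, -0.9, -0.7]
opening: 0.924
grip_force: 0.0
```

Emit:
{"api": "move_arm", "payload": {"moves": [0,0,0,0,0,0,0,0,0,0,0,0,0,0,0,0], "claw": 56}}

```text
t: 3.65
eef_pos: [436.3, 149.3, 6.8]
tcp_rot: [3.141, 0.001, -3.052]
ft_force: [-0.4, -0.6, 7.7]
opening: 0.663
grip_force: 30.0
```

Emit:
{"api": "move_arm", "payload": {"moves": [-0.066,-0.086,0,0,-0.065,-0.085,0,0,-0.065,-0.085,0,0,0,0,0,0]}}

```text
t: 4.15
eef_pos: [469.8, 112.9, 6.8]
tcp_rot: [-3.142, 0.002, -3.053]
ft_force: [0.7, -2.6, 6.0]
opening: 0.663
grip_force: 30.0
```

Emit:
{"api": "move_arm", "payload": {"moves": [0,0,0,0,0,0,0,0,0,0,-0.3,0,0.28,0,0,0], "claw": 80}}

```text
t: 4.65
eef_pos: [429.1, 110.2, 52.9]
tcp_rot: [3.141, 0.006, -3.052]
ft_force: [-1.1, -0.2, 0.2]
opening: 0.841
grip_force: 0.0
```

Emit:
{"api": "move_arm", "payload": {"moves": [0,0,0,0,0,0,0,0,0,0,0,0,0,0,0.27,0,0,0,0,0], "claw": 40}}

```text
t: 5.28
eef_pos: [426.0, 109.7, 8.9]
tcp_rot: [3.142, -0.004, -3.053]
ft_force: [0.3, -0.5, 0.5]
opening: 0.43
grip_force: 0.0
```

```bash
python3 - <<'E'
from h import *
s=monitor.state();print(s['t'],s['eef_pos'],s['opening'])
im=viewer.read_camera('scene');cv2.imwrite('pics/s2.png',cv2.resize(im[140:330,120:440],None,fx=2.5,fy=2.5)[:,:,::-1])
E
```

```text
5.275 [426.04961289 109.71969442   8.93711155] 0.43032810124593196
```

View pics/s2.png

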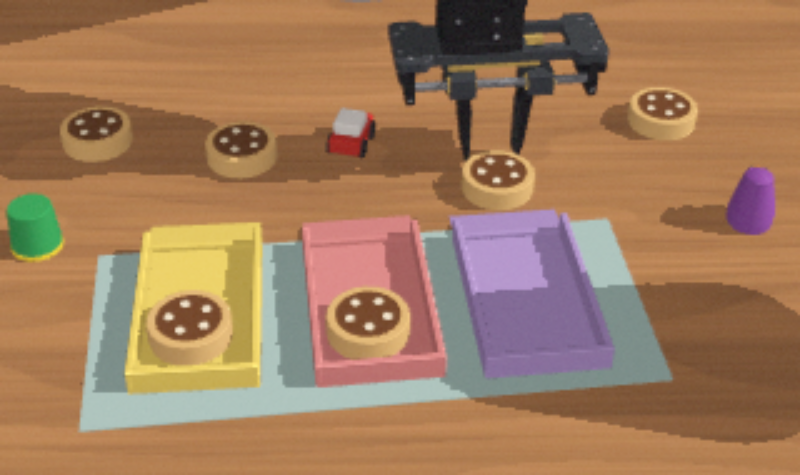

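Emit:
{"api": "move_arm", "payload": {"moves": [-0.06,0,-0.02,0,-0.12,0,0,0,-0.12,0,0,0,-0.12,0,0,0,-0.12,0,0,0,-0.12,0,0,0,-0.12,0,0,0,-0.12,0,0,0,-0.12,0,0,0,-0.06,0,0,0]}}

```text
t: 6.58
eef_pos: [589.7, 124.4, 15.2]
tcp_rot: [3.141, 0.002, -3.052]
ft_force: [-1.2, 0.2, 1.2]
opening: 0.42
grip_force: 0.4
```

```bash
python3 - <<'E'
from h import *
s=monitor.state();print(s['t'],s['eef_pos'],s['ft_force'])
im=viewer.read_camera('scene');cv2.imwrite('pics/s3.png',cv2.resize(im[140:330,120:440],None,fx=2.5,fy=2.5)[:,:,::-1])
E
```

```text
6.575 [589.673283   124.39605195  15.19927533] [-1.18043718  0.1641872   1.162055  ]
```

View pics/s3.png

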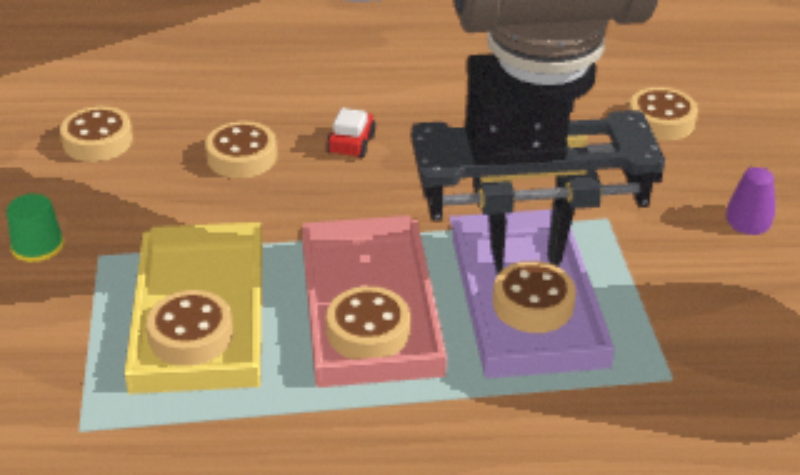

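Emit:
{"api": "move_arm", "payload": {"moves": [-0.1,0,0,0,-0.1,0,0,0,0.04,0,0,0,0,0,-0.35,0,0,0,-0.25,0,0.248,-0.249,0,0,0.248,-0.249,0,0,0.248,-0.249,0,0,0.248,-0.249,0,0,0.248,-0.249,0,0]}}

```text
t: 7.88
eef_pos: [441.1, -76.7, 103.9]
tcp_rot: [3.142, 0.0, -3.052]
ft_force: [-0.2, -0.9, 1.0]
opening: 0.423
grip_force: 0.0
```

Emit:
{"api": "move_arm", "payload": {"moves": [0.184,-0.246,0,0,0,0,0,0,0,0,0,0], "claw": 84}}

```text
t: 8.25
eef_pos: [418.9, -115.0, 103.9]
tcp_rot: [-3.142, 0.0, -3.053]
ft_force: [-0.4, 0.2, 0.0]
opening: 0.679
grip_force: 0.0
```

```bash
python3 - <<'E'
from h import *
np.set_printoptions(suppress=True,precision=1)
s=monitor.state();p=s['eef_pos'];print(s['t'],p,'uv',.9962*p[0]+.0869*p[1],-.0869*p[0]+.9962*p[1],s['opening'])
im=viewer.read_camera('scene');c=viewer.camera_info('scene')
cv2.imwrite('pics/s4.png',cv2.resize(im[140:330,120:440],None,fx=2.5,fy=2.5)[:,:,::-1])
V=im.max(2).astype(int);yy,xx=np.mgrid[:420,:560]
for x,y in[(158,188),(216,196),(385,181),(335,255)]:
    m=(V<150)&((xx-x)**2+((yy-y)*1.3)**2<14**2);h=cv2.convexHull(np.argwhere(m)[:,::-1].astype(np.int32));mo=cv2.moments(h)
    w=cast(c,(mo['m10']/mo['m00'],mo['m01']/mo['m00']),20)[0];print(w,'uv',.9962*w[0]+.0869*w[1],-.0869*w[0]+.9962*w[1])
E
```

```text
8.25 [ 418.9 -115.   103.9] uv 407.36838978130595 -150.92470299597775 0.6786434739710084
[ 394.1 -251.6] uv 370.7770016137796 -284.90009949937206
[ 420.8 -116.4] uv 409.07635540460217 -152.53198039950948
[368.9 276.2] uv 391.54255293520083 243.09923543462682
[626.6 132.6] uv 635.7319944111356 77.6196042602669
```

View pics/s4.png

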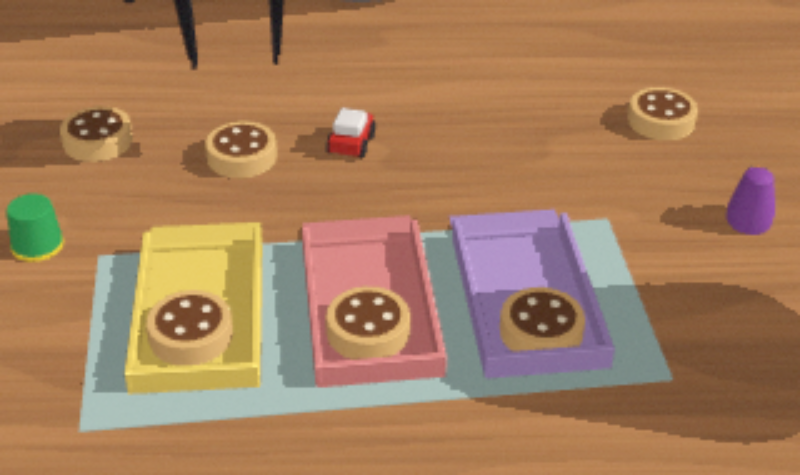

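Emit:
{"api": "move_arm", "payload": {"moves": [0,-0.005,0.3,0,0,0,0.25,0,0,0,0.1,0,0,0,0,0], "claw": 84}}

```text
t: 8.8
eef_pos: [419.1, -114.9, 5.2]
tcp_rot: [3.14, -0.002, -3.051]
ft_force: [-0.1, 1.1, 0.4]
opening: 0.882
grip_force: 0.0
```

Emit:
{"api": "move_arm", "payload": {"moves": [0,0,0,0,0,0,0,0,0,0,0,0,0,0,0,0], "claw": 56}}

```text
t: 9.3
eef_pos: [419.7, -116.1, 6.8]
tcp_rot: [-3.141, 0.001, -3.053]
ft_force: [1.2, 2.8, 7.0]
opening: 0.666
grip_force: 30.0
```

Emit:
{"api": "move_arm", "payload": {"moves": [-0.12,0,0,0,-0.12,0,0,0,-0.12,0,0,0,-0.085,0.05,0,0,-0.05,0.12,0,0,0,0.13,0,0,0,0.13,0,0,0,0.13,0,0,0,0.097,0,0,0,0,0,0]}}

```text
t: 10.55
eef_pos: [484.9, -10.3, 7.1]
tcp_rot: [-3.141, 0.002, -3.052]
ft_force: [-1.0, 6.3, 12.5]
opening: 0.664
grip_force: 30.0
```

Emit:
{"api": "move_arm", "payload": {"moves": [0,0,0,0,0,0,0,0,0,0,0,0,0,0,-0.35,0,0,0,-0.1,0,0,0,0,0], "claw": 74}}

```text
t: 11.3
eef_pos: [484.9, -11.5, 74.4]
tcp_rot: [-3.141, 0.002, -3.053]
ft_force: [-0.1, 1.2, -1.2]
opening: 0.775
grip_force: 0.0
```

```bash
python3 - <<'E'
from h import *
np.set_printoptions(suppress=True,precision=1)
s=monitor.state();p=s['eef_pos'];print(s['t'],p,'uv',.9962*p[0]+.0869*p[1],-.0869*p[0]+.9962*p[1],s['opening'])
im=viewer.read_camera('wrist');c=viewer.camera_info('wrist')
cv2.imwrite('pics/w5.png',im[:,:,::-1])
E
```

```text
11.3 [484.9 -11.5  74.4] uv 482.021397831617 -53.57064304076458 0.7752543481173139
```

View pics/w5.png

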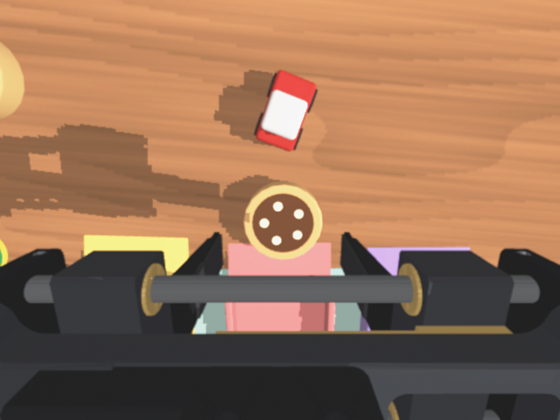

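The biscuit is at (283,222), centred before the pink ramp (229–331). The nearest end of the car is at about row 150.

```bash
python3 - <<'E'
from h import *
c=viewer.camera_info('wrist')
for n,p,z in[('bisc',(283,222),20),('rear',(283,186),18),('car end L',(262,144),10),('car end R',(293,150),10),('ramp L',(229,244),0),('ramp R',(331,243),0)]:
    w=cast(c,p,z)[0];print(n,z,'uv',.9962*w[0]+.0869*w[1],-.0869*w[0]+.9962*w[1])
E
```

```text
bisc 20 uv 480.7886253594729 -51.88487250006535
rear 18 uv 451.8871756012572 -51.980571685383794
car end L 10 uv 420.1825793536067 -68.43795318487327
car end R 10 uv 424.73366756087984 -44.195023667408066
ramp L 0 uv 507.95366551662295 -99.81213863290517
ramp R 0 uv 506.7927009201868 -8.939805110085032
```

Emit:
{"api": "move_arm", "payload": {"moves": [0.247,0,0,0,0,0,0,0,0,0,0,0,0,0,0,0,0,0,0.2,0,0,0,0.22,0,0,0,0,0], "claw": 42}}

```text
t: 12.22
eef_pos: [447.0, -14.5, 9.1]
tcp_rot: [3.14, -0.004, -3.052]
ft_force: [-0.0, -0.3, 1.3]
opening: 0.443
grip_force: 0.0
```

Emit:
{"api": "move_arm", "payload": {"moves": [-0.04,0,-0.03,0,-0.1,0,0,0,-0.1,0,0,0,-0.1,0,0,0,-0.1,0,0,0,-0.1,0,0,0,-0.1,0,0,0,-0.08,0,0,0,-0.04,0,0,0,0,0,0,0]}}

```text
t: 13.48
eef_pos: [561.3, -4.4, 15.0]
tcp_rot: [3.141, 0.0, -3.052]
ft_force: [0.6, 0.9, 1.0]
opening: 0.442
grip_force: 0.0
```

```bash
python3 - <<'E'
from h import *
s=monitor.state();p=s['eef_pos'];print(s['t'],p,'uv',.9962*p[0]+.0869*p[1],-.0869*p[0]+.9962*p[1],s['opening'],s['ft_force'])
im=viewer.read_camera('scene');cv2.imwrite('pics/s6.png',cv2.resize(im[140:330,120:440],None,fx=2.5,fy=2.5)[:,:,::-1])
E
```

```text
13.475 [561.26829888  -4.44640301  15.00095539] uv 558.7490869240651 -53.20372185155411 0.44174717111030204 [0.64673707 0.89365787 1.04656457]
```

View pics/s6.png

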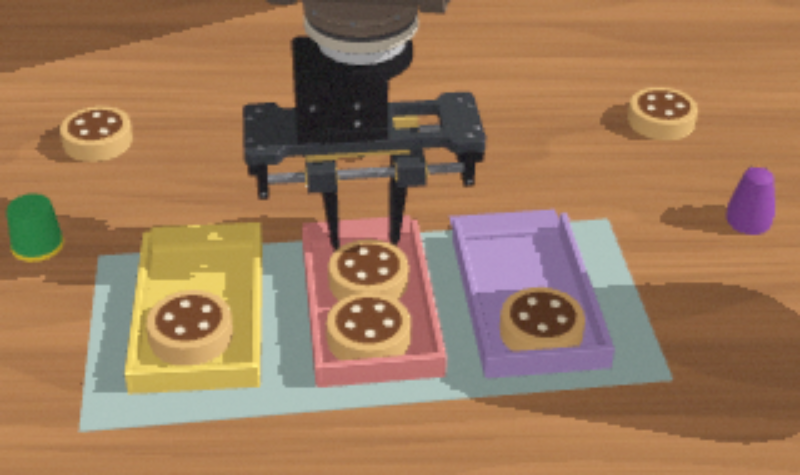

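Emit:
{"api": "move_arm", "payload": {"moves": [-0.03,0,0,0,0.04,0,0,0,0,0,-0.35,0,0,0,-0.25,0,0.207,-0.257,0,0,0.207,-0.257,0,0,0.207,-0.257,0,0,0.207,-0.257,0,0,0.207,-0.257,0,0,0.207,-0.257,0,0]}}

```text
t: 14.78
eef_pos: [393.3, -252.6, 105.2]
tcp_rot: [-3.142, 0.0, -3.052]
ft_force: [0.6, -0.3, -0.5]
opening: 0.438
grip_force: 0.0
```

Emit:
{"api": "move_arm", "payload": {"moves": [0,0,0,0,0,0,0,0,0,0,0,0,0,0,0,0], "claw": 86}}

```text
t: 15.28
eef_pos: [395.1, -250.8, 105.1]
tcp_rot: [3.141, 0.0, -3.051]
ft_force: [0.0, -0.6, 0.2]
opening: 0.806
grip_force: 0.0
```

Emit:
{"api": "move_arm", "payload": {"moves": [0,0,0.2,0,0,0,0.25,0,0,0,0.15,0,0,0,0.06,0,0,0,0,0]}}

```text
t: 15.9
eef_pos: [394.8, -251.3, 6.0]
tcp_rot: [3.141, -0.0, -3.052]
ft_force: [-0.4, -0.3, 1.1]
opening: 0.905
grip_force: 0.0
```

Emit:
{"api": "move_arm", "payload": {"moves": [0,0,0,0,0,0,0,0,0,0,0,0,0,0,0,0], "claw": 56}}

```text
t: 16.4
eef_pos: [394.9, -251.8, 6.6]
tcp_rot: [-3.141, 0.001, -3.053]
ft_force: [-0.4, 1.5, 6.3]
opening: 0.66
grip_force: 30.0
```

Emit:
{"api": "move_arm", "payload": {"moves": [-0.05,0.055,0,0,-0.1,0.11,0,0,-0.1,0.11,0,0,-0.1,0.11,0,0,-0.1,0.11,0,0,-0.1,0.11,0,0,-0.08,0.08,0,0,0,0,0,0]}}

```text
t: 17.4
eef_pos: [480.6, -140.2, 6.6]
tcp_rot: [-3.141, 0.002, -3.051]
ft_force: [1.8, 2.2, 6.6]
opening: 0.659
grip_force: 30.0
```

Emit:
{"api": "move_arm", "payload": {"moves": [0,0,0,0,0,0,0,0,0,0,0,0,0,0,-0.35,0,0,0,-0.1,0,0,0,0,0], "claw": 74}}

```text
t: 18.15
eef_pos: [479.9, -141.1, 74.3]
tcp_rot: [-3.141, 0.002, -3.053]
ft_force: [-0.3, 0.6, 0.1]
opening: 0.776
grip_force: 0.0
```

```bash
python3 - <<'E'
from h import *
np.set_printoptions(suppress=True,precision=1)
s=monitor.state();p=s['eef_pos'];print(s['t'],p,'uv',.9962*p[0]+.0869*p[1],-.0869*p[0]+.9962*p[1],s['opening'])
c=viewer.camera_info('wrist');im=viewer.read_camera('wrist')
hsv=cv2.cvtColor(im,cv2.COLOR_RGB2HSV);H,S,V=[hsv[...,i].astype(int) for i in range(3)]
yy,xx=np.mgrid[:420,:560]
m=(V<150)&((xx-283)**2+(yy-222)**2<36**2)
def uv(p,z): w=cast(c,p,z)[0];return np.array([.9962*w[0]+.0869*w[1],-.0869*w[0]+.9962*w[1]])
e=cv2.minEnclosingCircle(np.argwhere(m)[:,::-1].astype(np.int32));print('bisc',e,uv(e[0],20))
y=(H>20)&(H<32)&(S>100)&(V>120)&(yy>225)&(yy<262)&(xx>200)&(xx<360)
for r in (246,250,254,258):
    i=np.where(y[r])[0]
    if len(i): print(r,i.min(),i.max(),uv((i.min(),r),0),uv((i.max(),r),0))
E
```

```text
18.15 [ 479.9 -141.1   74.3] uv 465.8225190752294 -182.27191172420177 0.7758041445586663
bisc ((282.04583740234375, 221.22161865234375), 29.615161895751953) [ 464.6 -181.5]
246 256 309 [ 494.4 -204.7] [ 494.3 -157.2]
250 260 305 [ 498.3 -201.2] [ 498.2 -160.7]
254 229 312 [ 502.2 -229.2] [ 502.  -154.3]
258 229 330 [ 506.2 -229.4] [ 505.9 -137.9]
```

Emit:
{"api": "move_arm", "payload": {"moves": [0.273,-0.007,0,0,0,0,0,0,0,0,0,0,0,0,0,0,0,0,0.2,0,0,0,0.21,0,0,0,0,0], "claw": 42}}

```text
t: 19.08
eef_pos: [438.5, -145.1, 10.6]
tcp_rot: [3.14, -0.003, -3.052]
ft_force: [0.4, 0.4, 0.2]
opening: 0.44
grip_force: 0.0
```

Emit:
{"api": "move_arm", "payload": {"moves": [-0.057,0,-0.02,0,-0.1,0,0,0,-0.1,0,0,0,-0.1,0,0,0,-0.1,0,0,0,-0.1,0,0,0,-0.1,0,0,0,-0.1,0,0,0,-0.06,0,0,0,-0.04,0,0,0]}}

```text
t: 20.32
eef_pos: [567.3, -134.0, 15.0]
tcp_rot: [3.141, -0.0, -3.052]
ft_force: [-1.3, -0.4, -0.1]
opening: 0.439
grip_force: 0.4
```

```bash
python3 - <<'E'
from h import *
s=monitor.state();p=s['eef_pos'];print(s['t'],p,'uv',.9962*p[0]+.0869*p[1],-.0869*p[0]+.9962*p[1],s['opening'],s['ft_force'])
im=viewer.read_camera('scene');cv2.imwrite('pics/s7.png',cv2.resize(im[140:330,120:440],None,fx=2.5,fy=2.5)[:,:,::-1])
E
```

```text
20.325 [ 567.33586137 -133.9674631    14.98900341] uv 553.5382125533531 -182.75987309296926 0.43859399495454293 [-1.34854465 -0.40991788 -0.05923046]
```

View pics/s7.png

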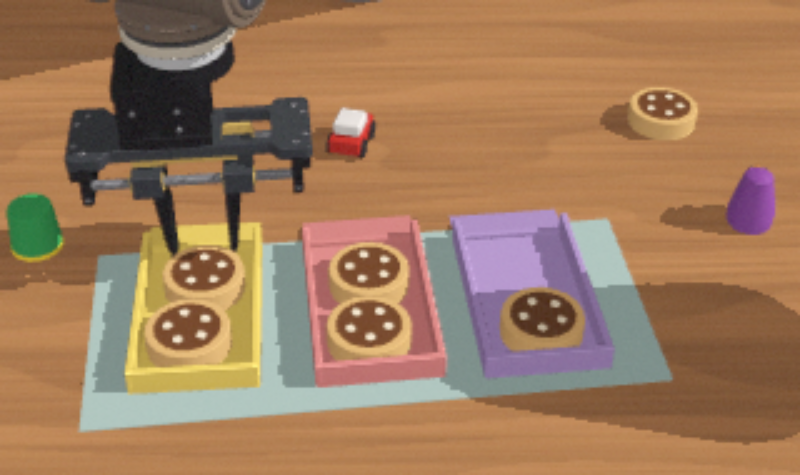

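Emit:
{"api": "move_arm", "payload": {"moves": [0.04,0,0,0,0,0,-0.35,0,0,0,-0.25,0,0.131,0.356,0,0,0.131,0.356,0,0,0.131,0.356,0,0,0.131,0.356,0,0,0.131,0.356,0,0,0.131,0.356,0,0]}}

```text
t: 21.5
eef_pos: [413.6, 175.0, 105.3]
tcp_rot: [3.141, 0.0, -3.053]
ft_force: [0.9, 0.6, -0.5]
opening: 0.442
grip_force: 0.0
```

Emit:
{"api": "move_arm", "payload": {"moves": [0.131,0.356,0,0,0.131,0.357,0,0,0,0,0,0,0,0,0,0,0,0,0,0], "claw": 86}}

```text
t: 22.12
eef_pos: [366.8, 275.9, 105.2]
tcp_rot: [-3.142, -0.0, -3.054]
ft_force: [0.0, 0.6, -0.1]
opening: 0.884
grip_force: 0.0
```

Emit:
{"api": "move_arm", "payload": {"moves": [-0.008,0.006,0.2,0,0,0,0.25,0,0,0,0.15,0,0,0,0.06,0,0,0,0,0]}}

```text
t: 22.75
eef_pos: [367.8, 277.5, 6.1]
tcp_rot: [-3.141, -0.001, -3.054]
ft_force: [0.2, 0.1, 0.0]
opening: 0.9
grip_force: 0.0
```

Emit:
{"api": "move_arm", "payload": {"moves": [0,0,0,0,0,0,0,0,0,0,0,0,0,0,0,0], "claw": 56}}

```text
t: 23.25
eef_pos: [367.8, 278.2, 6.7]
tcp_rot: [3.141, 0.001, -3.052]
ft_force: [-0.1, -1.8, 6.2]
opening: 0.665
grip_force: 30.0
```

Emit:
{"api": "move_arm", "payload": {"moves": [-0.03,-0.06,0,0,-0.06,-0.122,0,0,-0.06,-0.122,0,0,-0.06,-0.122,0,0,-0.06,-0.122,0,0,-0.06,-0.122,0,0,-0.06,-0.122,0,0,-0.06,-0.122,0,0,-0.06,-0.122,0,0,-0.059,-0.115,0,0]}}

```text
t: 24.5
eef_pos: [468.1, 113.4, 6.7]
tcp_rot: [3.141, 0.0, -3.052]
ft_force: [-1.5, 4.0, 6.9]
opening: 0.664
grip_force: 30.0
```

Emit:
{"api": "move_arm", "payload": {"moves": [0,0,0,0,0,0,0,0,0,0,0,0,0,0,-0.35,0,0,0,-0.1,0,0,0,0,0], "claw": 74}}

```text
t: 25.25
eef_pos: [468.1, 114.1, 74.5]
tcp_rot: [3.141, 0.002, -3.052]
ft_force: [1.2, 0.1, -0.1]
opening: 0.779
grip_force: 0.0
```

```bash
python3 - <<'E'
from h import *
np.set_printoptions(suppress=True,precision=1)
s=monitor.state();p=s['eef_pos'];print(s['t'],p,'uv',.9962*p[0]+.0869*p[1],-.0869*p[0]+.9962*p[1],s['opening'])
c=viewer.camera_info('wrist');im=viewer.read_camera('wrist')
hsv=cv2.cvtColor(im,cv2.COLOR_RGB2HSV);H,S,V=[hsv[...,i].astype(int) for i in range(3)]
yy,xx=np.mgrid[:420,:560]
m=(V<150)&((xx-283)**2+(yy-222)**2<36**2)
def uv(p,z): w=cast(c,p,z)[0];return np.array([.9962*w[0]+.0869*w[1],-.0869*w[0]+.9962*w[1]])
e=cv2.minEnclosingCircle(np.argwhere(m)[:,::-1].astype(np.int32));print('bisc',e,uv(e[0],20))
y=(H>122)&(H<150)&(S>40)&(V>90)&(xx>200)&(xx<360)
for r in (246,250,254,258):
    i=np.where(y[r])[0]
    if len(i): print(r,i.min(),i.max(),uv((i.min(),r),0),uv((i.max(),r),0))
E
```

```text
25.25 [468.1 114.1  74.5] uv 476.2733436116072 72.97722024254556 0.7792325662718653
bisc ((278.55084228515625, 222.5), 29.656513214111328) [476.3  71. ]
254 228 328 [512.9  25.2] [512.6 115.5]
258 228 328 [516.8  25. ] [516.5 115.7]
```

Emit:
{"api": "move_arm", "payload": {"moves": [0.275,-0.008,0,0,0,0,0,0,0,0,0,0,0,0,0,0,0,0,0.2,0,0,0,0.21,0,0,0,0,0], "claw": 42}}

```text
t: 26.18
eef_pos: [426.4, 108.7, 10.6]
tcp_rot: [3.142, -0.004, -3.053]
ft_force: [-0.0, -0.7, -0.2]
opening: 0.439
grip_force: 0.0
```

Emit:
{"api": "move_arm", "payload": {"moves": [-0.06,0,-0.02,0,-0.1,0,0,0,-0.1,0,0,0,-0.1,0,0,0,-0.1,0,0,0,-0.1,0,0,0,-0.1,0,0,0,-0.1,0,0,0,-0.06,0,0,0,-0.035,0,0,0]}}

```text
t: 27.42
eef_pos: [555.0, 120.3, 15.0]
tcp_rot: [3.142, -0.0, -3.052]
ft_force: [-0.4, -0.6, 0.7]
opening: 0.441
grip_force: 0.2
```

Emit:
{"api": "move_arm", "payload": {"moves": [0,0,0,0,0.04,0,0,0,0,0,-0.35,0,0,0,-0.35,0,0.35,0,0,0,0.35,0,-0.1,0,0.2,0,0,0,0,0,0,0]}}

```text
t: 28.42
eef_pos: [412.1, 107.6, 135.6]
tcp_rot: [3.142, -0.0, -3.052]
ft_force: [0.5, -0.0, 0.5]
opening: 0.434
grip_force: 0.0
```

```bash
python3 - <<'E'
from h import *
s=monitor.state();print(s['t'],s['eef_pos'],s['ft_force'])
im=viewer.read_camera('scene');cv2.imwrite('pics/s8.png',cv2.resize(im[140:330,120:440],None,fx=2.5,fy=2.5)[:,:,::-1])
E
```

```text
28.425 [412.09239816 107.57168523 135.55871222] [ 0.47930147 -0.04450976  0.48001174]
```

View pics/s8.png

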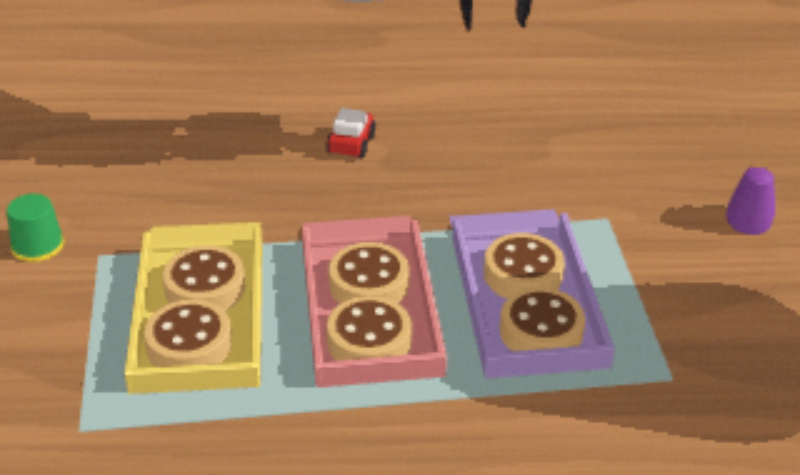

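All six biscuits lie flat inside their trays, two per tray. The car, cup and penguin haven't moved.

```bash
python3 -c "
from cell import order
print(order.job_done())"
```

```text
the job is handed in; nothing more can be done
None
```

The job is handed in: lilac got its first biscuit, then pink, yellow and lilac each got a second, and in the last picture every tray holds two flat biscuits, with the penguin, car and cup not moved; it took about 28 s.

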